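# Hang the splash guard and ready the spatter brush

### The arm

A 7-joint arm with a two-finger parallel gripper is mounted at the origin on the work surface. World frame = base frame: x ahead of the robot, y to its left, z up, the work surface at z = 0. Lengths are in m, angles in rad, forces in N, time in s.
With the tool pointing down it reaches from about 0.425 to 0.925 m from the base axis. Payload 6.8 kg.
Tool frame: the origin (TCP) lies on the front face of the gripper's body, between the roots of the fingers; the fingertips stand 73 mm ahead of it and the grasp point (between the pads) lies 54 mm ahead of it (env.nose_length is the distance from the TCP to the fingertips, in m); z points along the fingers, y is the direction in which the jaws open and shut (so a half turn about z gives the same grasp; the last joint's range is limited). The gripper opens to 85 mm and grips with 20 to 120 N. Pads are 22 mm wide; open, the fingers measure 114 mm over their backs; the gripper's body (76 mm by 85 mm) begins 54 mm behind the grasp point. The pads swing forward as they close: fully open they stand 13 mm farther back than shut.
Start: joints at [-1.373, 0.477, 0.022, 1.555, -0.011, 1.109, -0.083], TCP at [0.203, 0.644, 0.304] pointing down, gripper open.
Joint ranges: [-2.96, 2.96], [-0.34, 2.1], [-1.41, 1.46], [0.24, 2.44], [-1.37, 4.51], [0.17, 1.92], [-2.96, 2.96]. Speed limits (rad/s): [2.39, 2.39, 3.14, 3.14, 3.14, 3.14, 3.14].

### API

Orientations are given as a unit quaternion [w, x, y, z].
In Python, from cell import env, kin, camera, calibration, job gives the robot as it stands. The module is installed in compiled form; this text tells all that it offers. Calls block until the motion is done:
- env.reach(position, orientation): joint-space move of the TCP to a pose.
- env.movel(position, velocity=0.15, rot=None, stop_force=None): straight line of the TCP; rot=None keeps the orientation; velocity is the mean speed in m/s. With stop_force (N) it stops when the force on the tool has changed by that much, and returns True; else False.
- env.goto_joints(angles): joint-space move.
- env.grip(opening, f_grip=None): finger opening in m; f_grip is the grip in N (None keeps the last); returns when the fingers have stopped.
- env.dwell(seconds).
- kin.inverse_kinematics(position, orientation): joint angles nearest the present ones, or None.
- env.get_state(): the state.
- camera(name): name is "scene" or "top" or "wrist"; returns (picture, depth): 384x512x3 uint8, blue, green, red; 384x512 float32, m along the optical axis (not along the pixel's ray), 0 where there is no reading.
- calibration(name): a dict with "fx", "fy", "cx", "cy" (pixels), "k1" (the pictures are not rectified: a ray, as slopes to the right and down, at radius r is drawn at 1 + k1 r^2 times it, then the intrinsics apply), "rvec" (rotation vector, rad) and "tvec" (3), from world to camera coordinates, as OpenCV has them. Camera axes: x right, y down, z forward; pixel columns grow to the right and rows downward; lengths in m; the calibration is good to about 2 mm. A picture is of the moment at which its call begins: read the wrist's pose just before it. calibration takes no time and is no camera call; for the wrist camera it gives the pose at the moment of the call.
A pose or a line that the arm cannot do raises env.PlanningError and nothing moves.
- job.job_done(): hands the job in, once; it reports no verdict.
The state is a dict: "time": time; "qpos": joint angles; "joint_velocities": joint speeds; "joint_torque": joint torques, N m; "tcp_pos": TCP position; "orientation": TCP orientation; "force": force on the tool from outside, world axes, zero at the start; "torque": the same for the moment, N m; "opening": finger opening in m.
Only numpy, scipy, OpenCV 4.12 (cv2) and the standard library are available. Lean on these libraries where they do the work, as an engineer would, in place of code of your own. Each camera call takes 0.05 s, during which the arm holds its last target. There are 200 camera calls.

### The job

Get ready to spatter paint on the panel: first take the blue splash guard by its wooden tab, hang it astride the middle of the steel rail so that it shields the paint bottles, and let go of it. Then draw the red-handled brush out of its leaning holder, turn it level and finish while holding it there, still in the gripper, with its bristle head over the panel in the white tray and the whole brush raised about 15 to 25 cm above the table, touching nothing else. Do not knock or shift the loose paint bottles and the paint pot.

Things in the scene. Friction and masses are not known exactly. Their poses are not given: they have to be found in the camera images.
- guard: Blue rigid tent-shaped splash guard (loose, 160 g), 120 mm long along its x, standing on two splayed 4 mm panels, feet 76 mm apart outside (along y). Origin: centre of its underside, z up. Ridge cap 26 mm wide, top 92 mm up. Open below and at both ends: 18 mm clear under the cap, about 65 mm at the lower edges. Either way round will do.
- guard_tab (a point): Grip point in the middle of the guard's upright wooden tab (60 mm along x, 12 mm thick along y, standing on the cap from 92 to 126 mm up, free on both sides). The point is 114 mm above the guard's underside, 22 mm above the cap's top.
- guard_ridge (a point): Middle of the underside of the guard's ridge cap, 86 mm above the guard's underside; this face rests on the bar when the guard hangs.
- rail: Fixed steel rail: a level round bar of 12 mm diameter along its x, 260 mm long between two posts of 16 mm diameter (feet 56 mm across). Origin on the table under the bar's middle. The bar's centre line is 150 mm above the table. The tray is on its -y side, the paint bottles on its +y side.
- rail_mid (a point): Middle of the rail's bar, on its centre line, 150 mm above the table; x along the bar.
- holder: Fixed dark wooden brush holder: base 120 x 80 mm, 12 mm thick, with a wooden sleeve leaning 45 degrees from vertical towards the holder's +x. Origin: at table level under the sleeve. The sleeve's bore is 16 x 14 mm and 64 mm deep, closed at the bottom.
- holder_mouth (a point): Centre of the bore's open upper end.
- brush: Loose spatter brush (70 g), 247 mm long, in the holder bristles up, leaning 45 degrees (+-3); draws out along its x. x: along the handle, foot to bristles. Origin: grip point, handle's centre line, 115 mm from the foot, near the centre of mass, 50 mm clear of the sleeve. Red handle 14 mm (y) by 12 mm (z). In the holder y is level and z points up and back: close along y, tool tilted 45 degrees.
- brush_foot (a point): Foot end of the brush's handle, 115 mm from the brush's origin along -x. In the holder it stands at the bottom of the bore, 64 mm deep, with 2 mm of play.
- brush_head (a point): Middle of the bristle head (up to 32 mm across), 105 mm from the brush's origin along +x. The head spans 78 to 132 mm from the origin; the brass ferrule below it, 24 mm across, begins at 58 mm.
- tray: Fixed white open tray, 190 mm along its x by 270 mm along its y, rim 32 mm high, with a paint-flecked white panel 150 x 230 mm lying in it. Origin: centre of its underside.
- panel_mid (a point): Middle of the panel's top face, 16 mm above the table; x and y as the tray's.
- bottle0: Loose red paint bottle, 36 mm across, 95 mm tall, beyond the rail from the tray. Origin: centre of its underside.
- bottle1: Loose yellow paint bottle, the same size, beyond the rail.
- bottle2: Loose green paint bottle, the same size, beyond the rail.
- paint_pot: Loose squat amber paint pot with white lid, 60 mm across, 50 mm tall, between the tray and the robot beside the guard. Origin: centre of its underside.
Not all that is in view belongs to the job. What is shaped like the guard but orange is not meant. What is shaped like the brush but orange is not meant.

How it is judged:
On the way, in this order (a step that is already met when the one before it is completed fails the run):
1. the splash guard hangs astride the rail, let go (x of guard_ridge in the frame of rail_mid between -0.05 and 0.05 m and y of guard_ridge in the frame of rail_mid between -0.015 and 0.015 m and z of guard_ridge in the frame of rail_mid between 0 and 0.015 m and angle between the x axis of guard and the x axis of rail, either way round below 0.2 rad and angle between guard's own z axis and vertical below 0.3 rad and contact force between guard and rail above 0.3 N and contact force between the fingers and guard below 0.1 N), for 0.2 s.
2. the brush is drawn clear of the holder in the gripper (contact force between the fingers and brush above 1 N and contact force between brush and holder below 0.1 N and distance between brush_foot and holder_mouth below 0.3 m and height (world z) of brush_foot above 0.085 m), for 0.1 s.
At the end, for the whole second after the job is handed in: Guard astride the bar: ridge on it within 50 mm of its middle, along it within 0.2 rad, upright within 0.3 rad, still, let go. Brush gripped, touching nothing else, still, level within 15 degrees, head centre over the panel (75 mm along x, 115 mm along y) 0.12 to 0.35 m up, foot above 0.12 m (all of step 1 and linear speed of each of guard, brush below 0.05 m/s and contact force between the fingers and brush above 1 N and contact force between brush and holder below 0.1 N and contact force between brush and tray below 0.1 N and contact force between brush and rail below 0.1 N and contact force between brush and guard below 0.1 N and contact force between brush and bottle0 below 0.1 N and contact force between brush and bottle1 below 0.1 N and contact force between brush and bottle2 below 0.1 N and contact force between brush and paint_pot below 0.1 N and angle between brush's own x axis and vertical between 1.31 and 1.83 rad and x of brush_head in the frame of panel_mid between -0.075 and 0.075 m and y of brush_head in the frame of panel_mid between -0.115 and 0.115 m and height (world z) of brush_head between 0.12 and 0.35 m and height (world z) of brush_foot above 0.12 m and angular speed of brush below 0.4 rad/s); the arm keeps its last pose, push and grip.
It fails at once if a paint bottle or the pot is shifted by more than 20 mm or tipped (distance of any of bottle0, bottle1, bottle2, paint_pot from where it was at the start of the episode above 0.02 m or angle between any of bottle0, bottle1, bottle2, paint_pot's own z axis and vertical above 0.35 rad).
It also fails if it takes over 64 s, if anything falls off the work surface, if the arm or the gripper's body presses on something with over 40 N, if the wrist force passes 120 N, or if a joint passes its speed limit or range.

## Working session

There is one attempt and no reset: what is moved stays moved. The work goes in short steps, each a Python script; the robot and the scene stay as the last script left them, time stands still between calls to the robot, and variables do not carry over. Pictures are saved under pics/ and viewed, about 8 in all and at most 12, crops included, and the job is handed in when it is done.

```bash
mkdir -p pics; cat > h.py <<'E'
import numpy as np, cv2
from cell import env, kin, camera, calibration, job
from scipy.spatial.transform import Rotation as R
def cloud(name):
    c=calibration(name); im,d=camera(name)
    v,u=np.mgrid[0:384,0:512]
    K=np.array([[c['fx'],0,c['cx']],[0,c['fy'],c['cy']],[0,0,1.]])
    p=cv2.undistortPoints(np.stack([u,v],-1).reshape(-1,1,2).astype(float),K,np.array([c['k1'],0,0,0.])).reshape(384,512,2)
    P=np.dstack([p*d[...,None],d])
    Rm=cv2.Rodrigues(np.array(c['rvec'],float))[0]
    W=(P-np.array(c['tvec']).reshape(3))@Rm
    W[d==0]=np.nan
    return im,W
def quat(zaxis,yaxis):
    z=np.array(zaxis,float);z/=np.linalg.norm(z);y=np.array(yaxis,float);y-=z*(y@z);y/=np.linalg.norm(y)
    q=R.from_matrix(np.column_stack([np.cross(y,z),y,z])).as_quat()
    return [q[3],q[0],q[1],q[2]]
E
python3 - <<'E'
from h import *
for n in('scene','top'):
    im,W=cloud(n); cv2.imwrite(f'pics/{n}0.png',im); np.savez(f'{n}0.npz',im=im,W=W)
print(env.get_state()['time'],env.get_state()['tcp_pos'])
E
```

```text
0.1 [0.20309585 0.64328109 0.30301322]
```

View pics/scene0.png

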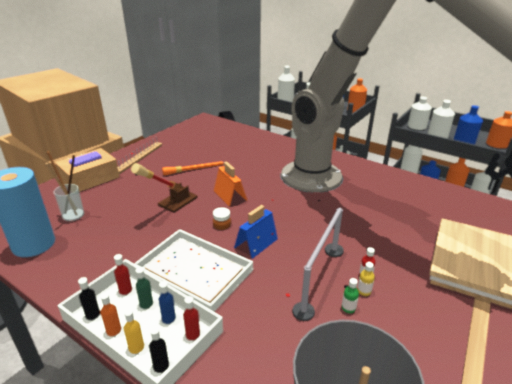

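View pics/top0.png

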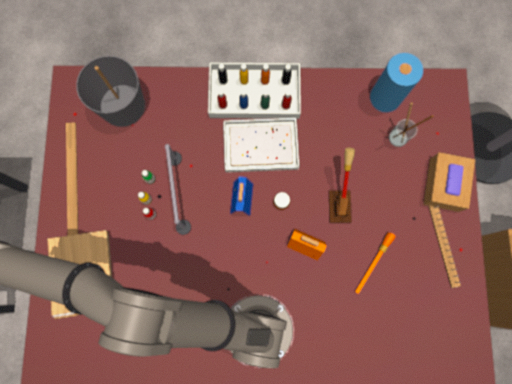

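The views show the blue guard at top px (241,195) and the rail running from (170,150) to (183,228). The bottles are at about (147,195), the tray at (261,145), the pot at (282,200), and the red brush at (347,175) with its holder at (341,207). The orange objects are decoys.

```bash
python3 - <<'E'
import numpy as np,cv2
np.set_printoptions(precision=4,suppress=True)
def show(n,m,W,k):
    P=W[m]; P=P[~np.isnan(P).any(1)]
    if len(P)<3: print(k,n,len(P));return P
    c=np.median(P,0); e=np.linalg.svd(P-P.mean(0),full_matrices=False)[2][0]
    print(k,n,len(P),'mean',P.mean(0),'med',c,'min',P.min(0),'max',P.max(0),'ax',e);return P
for k in('top','scene'):
    f=np.load(k+'0.npz');im=f['im'];W=f['W'];b,g,r=[im[...,i].astype(int) for i in range(3)]
    v,u=np.mgrid[0:384,0:512]; box=lambda a,b_,c,d:(u>=a)&(u<=b_)&(v>=c)&(v<=d)
    X,Y,Z=W[...,0],W[...,1],W[...,2]
    if k=='top':
        G=box(225,260,170,222);Rl=box(160,192,140,238);B=box(328,360,140,198);T=box(218,304,115,172);Pt=box(272,294,190,212);H=box(325,358,188,226);Bt=box(135,160,165,222)
    else:
        G=box(228,282,200,260);Rl=box(290,348,203,322);B=box(128,180,160,192);T=box(130,255,228,312);Pt=box(210,233,205,232);H=box(155,200,180,212);Bt=box(340,380,245,318)
    show('guard blue',G&(b>r+50)&(b>g+40),W,k)
    show('guard tab',G&(Z>.1)&(r>b+20),W,k)
    bar=show('bar',Rl&(Z>.142)&(Z<.165),W,k)
    show('posts',Rl&(Z>.004)&(Z<.03)&(abs(r-b)<30),W,k)
    show('brush red',B&(r>130)&(g<60)&(Z>.05),W,k)
    show('brush head',B&(g>110)&(r>g+20)&(Z>.1),W,k)
    show('holder',H&(Z>.02)&(r<140),W,k)
    t=T&(r>150)&(g>150)&(b>140)&(Z>.008)&(Z<.024)
    P=show('panel',t,W,k); print(cv2.minAreaRect(P[:,:2].astype(np.float32)))
    t=T&(r>150)&(g>150)&(b>140)&(Z>.026)&(Z<.04)
    P=show('rim',t,W,k); print(cv2.minAreaRect(P[:,:2].astype(np.float32)))
    show('pot',Pt&(Z>.04),W,k)
    show('bottles',Bt&(Z>.05),W,k)
    for p in([(347,155),(346,175),(344,195),(341,210),(261,145)] if k=='top' else [(137,169),(160,176),(175,183)]): print(p,W[p[1],p[0]],im[p[1],p[0]])
E
python3 -c "
import cv2
a=cv2.imread('pics/scene0.png')[140:290,110:390];cv2.imwrite('pics/c1.png',cv2.resize(a,None,fx=2.8,fy=2.8,interpolation=2))"
```

```text
top guard blue 515 mean [0.4599 0.0577 0.0626] med [0.458  0.0533 0.0684] min [ 0.4008  0.0227 -0.0048] max [0.544  0.0981 0.0992] ax [-0.991   0.1178  0.0635]
top guard tab 54 mean [0.4606 0.0616 0.1244] med [0.4615 0.0627 0.1248] min [0.4332 0.0561 0.1144] max [0.4871 0.0668 0.1311] ax [-0.9971  0.076  -0.001 ]
top bar 298 mean [0.4811 0.2901 0.1536] med [0.4807 0.2902 0.1537] min [0.3483 0.2618 0.143 ] max [0.6192 0.319  0.163 ] ax [-0.9868 -0.162  -0.0012]
top posts 217 mean [0.4541 0.2824 0.0102] med [0.372  0.2825 0.0093] min [0.3283 0.2424 0.004 ] max [0.6388 0.3235 0.0297] ax [-0.9898 -0.1427 -0.0004]
top brush red 118 mean [ 0.4915 -0.2952  0.1208] med [ 0.4927 -0.2951  0.1203] min [ 0.4523 -0.3038  0.0816] max [ 0.5297 -0.2879  0.1578] ax [-0.7307 -0.0095 -0.6826]
top brush head 169 mean [ 0.5643 -0.2953  0.1919] med [ 0.565  -0.2949  0.195 ] min [ 0.5293 -0.3121  0.16  ] max [ 0.6006 -0.2816  0.2146] ax [-0.7641 -0.0118 -0.6449]
top holder 161 mean [ 0.424  -0.2899  0.0538] med [ 0.4215 -0.2842  0.0524] min [ 0.3944 -0.329   0.0201] max [ 0.4879 -0.2741  0.1026] ax [-0.867
[... 2564 characters left out ...]
0321] med [0.7021 0.0302 0.0325] min [ 0.5605 -0.1426  0.026 ] max [0.8416 0.1437 0.0399] ax [-0.1195 -0.9928 -0.0016]
((0.7018804550170898, -0.0024457424879074097), (0.2749866545200348, 0.2787056565284729), 4.7799177169799805)
scene pot 167 mean [ 0.454  -0.0757  0.05  ] med [ 0.4553 -0.0755  0.051 ] min [ 0.4242 -0.1061  0.0402] max [ 0.4778 -0.0526  0.0556] ax [ 0.6658  0.7367 -0.118 ]
scene bottles 589 mean [0.4788 0.4026 0.0735] med [0.4659 0.4033 0.0698] min [0.3903 0.3731 0.0502] max [0.5529 0.4268 0.1003] ax [ 0.9976  0.058  -0.0366]
(137, 169) [ 0.5902 -0.282   0.2048] [140 203 229]
(160, 176) [ 0.3494 -0.4745  0.0031] [ 87  92 162]
(175, 183) [ 0.4501 -0.2802  0.0887] [ 50  76 122]
```

View pics/c1.png

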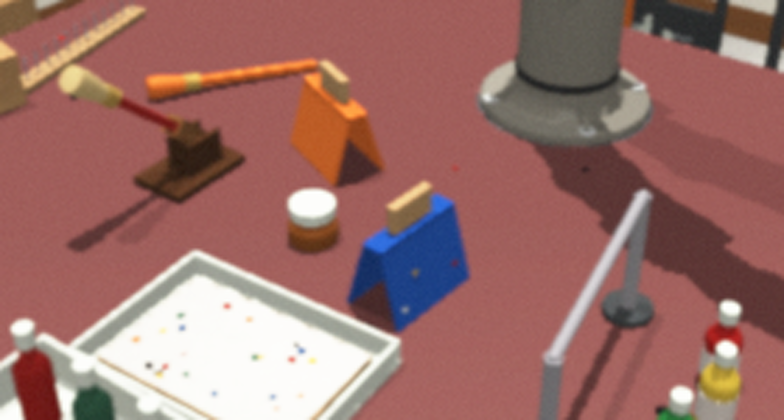

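```bash
python3 - <<'E'
from h import *
np.set_printoptions(precision=4,suppress=True)
def down(yaw): return quat([0,0,-1],[-np.sin(yaw),np.cos(yaw),0])
for s in(0,np.pi):
    print(kin.inverse_kinematics([.461,.062,.3],down(-.1+s)),kin.inverse_kinematics([.484,.29,.24],down(.162+s)))
print(env.get_state()['orientation'])
a=[kin.inverse_kinematics([.461,.062,.3],down(-.1+s)) for s in(0,np.pi)]
q0=np.array(env.get_state()['qpos']); s=min((0,1),key=lambda i:9 if a[i] is None else abs(np.array(a[i])-q0).max())
print('use',s)
env.reach([.461,.062,.30],down(-.1+s*np.pi))
im,W=cloud('wrist');cv2.imwrite('pics/w1.png',im);np.savez('w1.npz',im=im,W=W)
print(env.get_state())
X,Y,Z=W[...,0],W[...,1],W[...,2];b,g,r=[im[...,i].astype(int) for i in range(3)]
m=(Z>.117)&(Z<.135)&(abs(X-.46)<.06)&(abs(Y-.06)<.06);P=W[m]
print(len(P),np.median(P,0) if len(P) else'',cv2.minAreaRect(P[:,:2].astype(np.float32)) if len(P) else '')
E
```

```text
[-0.6813  0.1306  0.4565  2.0671 -0.0702  0.9583  1.2831] [-0.7162  0.3666  0.0823  1.8918 -0.0381  0.8846  1.1176]
[-0.9812  0.1516  0.8014  2.0816 -0.133   0.9583 -1.7796] [-1.1597  0.4296  0.6601  1.9205 -0.3318  0.9013 -1.7433]
[-0.0001  0.1523  0.9883 -0.0008]
use 0
{'time': 2.425, 'qpos': array([-0.6821,  0.131 ,  0.4557,  2.0665, -0.0703,  0.9583,  1.2829]), 'joint_velocities': array([-0.0004,  0.0003,  0.0032,  0.0016, -0.0008,  0.0011,  0.0019]), 'joint_torque': array([  0.1758, -30.5602,   2.0182, -25.6319,   0.02  ,   0.0042,
        -0.0013]), 'tcp_pos': array([0.4612, 0.0629, 0.3   ]), 'orientation': array([0.0001, 0.0492, 0.9988, 0.    ]), 'force': array([ 0.3898,  0.1492, -1.1704]), 'torque': array([ 0.0027,  0.0071, -0.0119]), 'opening': 0.08504427202035296}
1203 [0.4611 0.0637 0.1261] ((0.4633809030056, 0.06346836686134338), (0.01166212186217308, 0.05935756862163544), 84.6098403930664)
```

View pics/w1.png

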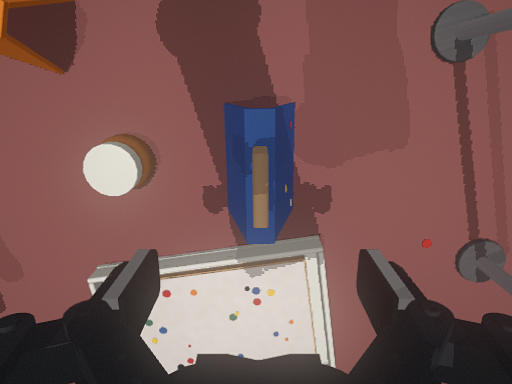

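The tab is at (0.463, 0.0635) with its top at z 0.126 and yaw −5.4°, about 12×59 mm. All of this matches the spec, so I'll grip, lift, and carry it over the rail to look again.

```bash
cat >> h.py <<'E'
np.set_printoptions(precision=4,suppress=True)
def down(yaw): return quat([0,0,-1],[-np.sin(yaw),np.cos(yaw),0])
E
python3 - <<'E'
from h import *
q=down(-.094)
env.movel([.4632,.0634,.20],.15,q)
print(env.movel([.4632,.0634,.170],.06,stop_force=8))
env.grip(0.0,50); s=env.get_state(); print(s['opening'],s['tcp_pos'],s['time'])
env.movel([.4632,.0634,.375],.2)
env.movel([.484,.290,.375],.2,down(.162))
s=env.get_state();print(s['opening'],s['tcp_pos'],s['time'],s['force'])
im,W=cloud('wrist');cv2.imwrite('pics/w2.png',im);np.savez('w2.npz',im=im,W=W)
X,Y,Z=W[...,0],W[...,1],W[...,2]
m=(Z>.150)&(Z<.162)&(abs(Y-.29-.164*(X-.484))<.02)&(X>.33)&(X<.63)
P=W[m];print(len(P),P.min(0),P.max(0),np.polyfit(P[:,0],P[:,1],1),np.percentile(P[:,2],[10,50,90]))
for x in np.arange(.34,.64,.02):
    p=P[abs(P[:,0]-x)<.01]
    if len(p):print(round(x,2),len(p),p.mean(0))
b,g,r=[im[...,i].astype(int) for i in range(3)]
m=(b>r+50)&(b>g+40)&(Z>.2)&(abs(X-.484)<.1)&(abs(Y-.29)<.08);P=W[m];print('cap',len(P),cv2.minAreaRect(P[P[:,2]>P[:,2].max()-.012][:,:2].astype(np.float32)),P.max(0))
E
```

```text
False
0.011390322886964385 [0.4633 0.0634 0.1701] 4.5583
0.011095265404670918 [0.4843 0.2885 0.3751] 7.025 [ 0.0712 -0.3217 -2.0459]
1746 [0.3494 0.2643 0.15  ] [0.4395 0.2907 0.1586] [0.1584 0.2157] [0.1524 0.1554 0.1568]
0.34 4 [0.3497 0.2731 0.151 ]
0.36 426 [0.3605 0.2726 0.1544]
0.38 415 [0.3799 0.2758 0.1552]
0.4 396 [0.3999 0.2792 0.1551]
0.42 356 [0.4198 0.2821 0.1551]
0.44 149 [0.4343 0.2843 0.155 ]
cap 9739 ((0.49245741963386536, 0.29676419496536255), (0.006121950689703226, 0.00023376219905912876), 13.15131950378418) [0.5462 0.3313 0.3495]
```

View pics/w2.png

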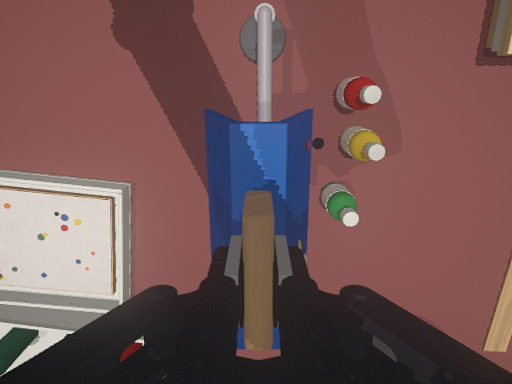

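The guard is gripped square and sits above the bar. The bar line passes through (0.482, 0.292) with yaw 0.158. I'll lower it now.

```bash
python3 - <<'E'
from h import *
q=down(.159)
env.movel([.483,.2922,.33],.1,q)
env.movel([.483,.2922,.258],.08)
r=env.movel([.483,.2922,.237],.03,stop_force=4);s=env.get_state();print(r,s['tcp_pos'],s['force'],s['time'])
env.grip(.03);env.dwell(.2)
print(env.get_state()['tcp_pos'],env.get_state()['force'])
env.grip(.06);env.dwell(.2)
env.movel([.483,.2922,.40],.15)
s=env.get_state();print(s['opening'],s['tcp_pos'],s['time'],s['force'])
im,W=cloud('scene');cv2.imwrite('pics/s3.png',cv2.resize(im[150:330,200:420],None,fx=2.5,fy=2.5))
im,W=cloud('wrist');X,Y,Z=W[...,0],W[...,1],W[...,2]
m=(Z>.185)&(Z<.215)&(abs(X-.484)<.08)&(abs(Y-.29)<.06);P=W[m];print(len(P),np.median(P,0),cv2.minAreaRect(P[:,:2].astype(np.float32)))
# brush
ang=np.deg2rad(45)
for sgn in(1,-1):
  for t in(40,45,50):
    t=np.deg2rad(t); z=[np.sin(t)*1,0,-np.cos(t)]
    print(sgn,t,kin.inverse_kinematics(np.array([.49,-.293,.115])-.054*np.array(z)-0.08*np.array(z),quat(z,[0,sgn,0])))
E
```

```text
True [0.4828 0.2922 0.2401] [-0.6448  0.0133  6.3395] 9.3083
[0.4822 0.2918 0.2394] [-0.2091  1.1509 -0.0422]
0.06007128345059618 [0.4826 0.292  0.399 ] 11.65 [ 0.4606  0.2731 -0.1703]
1042 [0.4816 0.2892 0.196 ] ((0.4833921790122986, 0.28943851590156555), (0.059791307896375656, 0.012228960171341896), 9.076026916503906)
1 0.6981317007977318 [ 1.4558  0.3356 -0.8271  2.3094 -1.3024  0.2041 -2.7442]
1 0.7853981633974483 [ 0.5673  0.2694  0.2256  2.4126  4.454   0.5939 -2.2586]
1 0.8726646259971648 [ 1.6916  0.5005 -1.0115  2.3895  4.1152  0.2577 -1.7191]
-1 0.6981317007977318 [ 1.4558  0.3356 -0.8271  2.3094 -1.3024  0.2041  0.3974]
-1 0.7853981633974483 [0.5673 0.2694 0.2256 2.4126 4.454  0.5939 0.883 ]
-1 0.8726646259971648 [ 1.7389  0.5328 -1.0733  2.3874  4.042   0.2193  1.5102]
```

View pics/s3.png

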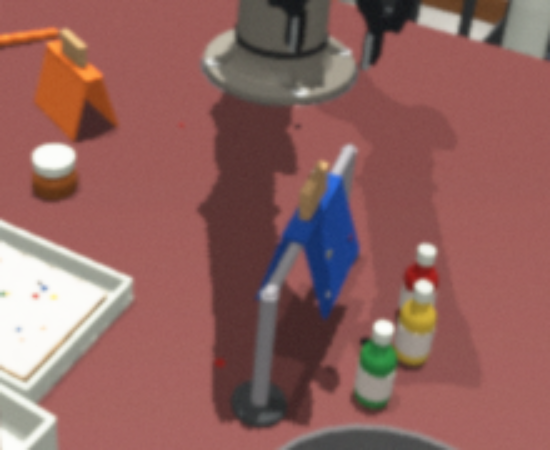

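The guard hangs astride the bar, let go: the tab top reads z 0.196 against 0.196 expected, centre (0.483, 0.289), yaw 9°. The bottles haven't moved. Next is the brush, starting with reach options from above it.

```bash
python3 - <<'E'
from h import *
env.reach([.44,-.294,.40],down(0)); env.grip(.06)
s=env.get_state();print(s['qpos'],s['time'])
im,W=cloud('wrist');cv2.imwrite('pics/w4.png',im);np.savez('w4.npz',im=im,W=W)
X,Y,Z=W[...,0],W[...,1],W[...,2];b,g,r=[im[...,i].astype(int) for i in range(3)]
m=(r>90)&(g<60)&(r>2.5*g)&(b<50)&(Z>.085)&(Z<.165)&(abs(Y+.294)<.03)&(X>.42)&(X<.56);P=W[m]
c=P.mean(0);d=np.linalg.svd(P-c,full_matrices=False)[2][0];d*=np.sign(d[0]);print(len(P),c,d,np.rad2deg(np.arcsin(d[2])),P.min(0),P.max(0))
for e in(.0,.015):
 for t in(20,30,35,40,45):
  t=np.deg2rad(t);z=np.array([np.sin(t),0,-np.cos(t)]);u=np.array([.716,0,.698])
  o=np.array([.487,-.294,.112])+e*u
  for k,p in(('pre',o-.134*z),('at',o-.054*z),('drawn',o-.054*z+.1*u)): print(e,np.rad2deg(t).round(),k,kin.inverse_kinematics(p,quat(z,[0,1,0])) )
E
```

```text
[-0.4559  0.2518  1.13    1.8269 -0.2427  1.2153  2.3195] 14.075
1071 [ 0.495  -0.2945  0.1229] [0.7302 0.0013 0.6833] 43.09855891924504 [ 0.4531 -0.3013  0.0851] [ 0.5325 -0.2882  0.1585]
0.0 20.0 pre [-0.1023  0.2937  0.7851  2.17   -0.7715  0.6072  2.8142]
0.0 20.0 at [ 0.1594  0.4221  0.4506  2.1622 -0.9289  0.4532  2.9393]
0.0 20.0 drawn [-0.1045  0.4416  0.7256  1.9967 -0.8223  0.6508  2.7298]
0.0 30.0 pre [ 0.7991  0.22   -0.1806  2.2414 -0.8226  0.359   2.9341]
0.0 30.0 at [ 1.4067  0.5997 -1.0102  2.1833  0.9902  0.2524  1.2487]
0.0 30.0 drawn [ 0.318   0.3393  0.2237  2.0804 -0.9175  0.4089  2.8806]
0.0 35.0 pre [ 1.5071  0.3535 -0.9376  2.2587 -0.4479  0.1915  2.6631]
0.0 35.0 at [ 1.5581  0.7279 -1.1848  2.2208  1.4487  0.3007  0.8824]
0.0 35.0 drawn [ 0.8418  0.3583 -0.373   2.0975 -0.7741  0.2358  2.8113]
0.0 40.0 pre [ 1.4925  0.352  -0.863   2.3123 -1.2898  0.1886 -2.7426]
0.0 40.0 at [ 1.5692  0.7257 -1.1431  2.261   1.8922  0.2088  0.4745]
0.0 40.0 drawn [ 1.4974  0.6589 -1.2103  2.1105  1.2049  0.2683  1.0411]
0.0 45.0 pre [ 0.5755  0.276   0.2256  2.4164  4.447   
[... 558 characters left out ...]
 0.4856  2.0665 -1.0233  0.491   2.9512]
0.015 35.0 pre [ 1.3337  0.2897 -0.7501  2.2433 -0.7231  0.2448  2.8927]
0.015 35.0 at [ 1.549   0.7187 -1.1982  2.1989  1.3718  0.3136  0.9412]
0.015 35.0 drawn [ 0.6669  0.3353 -0.179   2.0821 -0.8977  0.2924  2.8975]
0.015 40.0 pre [ 1.383   0.308  -0.755   2.2955 -1.2861  0.2338 -2.7861]
0.015 40.0 at [ 1.5475  0.6995 -1.1371  2.241   1.7912  0.1937  0.5473]
0.015 40.0 drawn [ 1.4782  0.6435 -1.2046  2.0857  1.1185  0.2751  1.1091]
0.015 45.0 pre [-0.21    0.6549  1.2822  2.4327  4.4635  1.1817 -2.3901]
0.015 45.0 at [ 1.5966  0.7558 -1.161   2.2764  2.3222  0.2082  0.0816]
0.015 45.0 drawn [ 0.716   0.3503 -0.1813  2.1753  4.5061  0.3357 -2.4756]
```

View pics/w4.png

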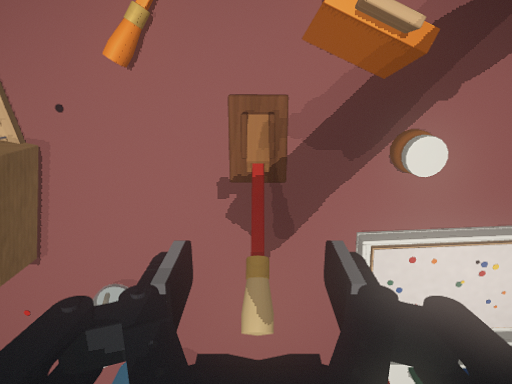

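The brush handle axis is (0.730, 0.001, 0.683), i.e. 43° elevation, with its origin at about (0.495, −0.2945, 0.116). In the picture the handle runs from (257,165) to (258,255). I'll grip about 12 mm above the origin with the tool tilted 22°, which the arm can reach without a wrist flip.

```bash
python3 - <<'E'
from h import *
t=np.deg2rad(22);z=np.array([np.sin(t),0,-np.cos(t)]);u=np.array([.7302,.0013,.6833]);q=quat(z,[0,1,0])
if env.get_state()['orientation'] is None: pass
o=np.array([.495,-.2945,.116])+.012*u
# keep half-turn consistent with present tool y
env.reach(o-.054*z-.09*z,q)
print(env.get_state()['qpos'])
print('stop',env.movel(o-.054*z,.1,stop_force=8))
f0=env.get_state()['force'];env.grip(0,60);s=env.get_state();print(s['opening'],s['tcp_pos'],o-.054*z,s['force']-f0,s['time'])
p=np.array(s['tcp_pos'])
env.movel(p+.10*u,.12);env.dwell(.2)
s=env.get_state();print(s['opening'],s['tcp_pos'],s['force'],s['qpos'],s['time'])
im,W=cloud('scene');cv2.imwrite('pics/s5.png',cv2.resize(im[100:260,90:310],None,fx=2.5,fy=2.5))
for dd in(-18,-21,-24):
  t=np.deg2rad(dd);z=np.array([np.sin(t),0,-np.cos(t)])
  for g in([.56,-.29,.2],[.56,-.02,.2]):print(dd,g,kin.inverse_kinematics(np.array(g)-.054*z,quat(z,[0,1,0])))
E
```

```text
[-0.1455  0.2684  0.8313  2.1527 -0.7737  0.6259  2.8067]
stop False
0.012706969135624316 [ 0.4836 -0.2945  0.1746] [ 0.4835 -0.2945  0.1743] [-0.5654  0.6087  2.943 ] 16.2833
0.012709265782015079 [ 0.556  -0.2945  0.2424] [-0.4506 -0.5855 -0.1698] [-0.0071  0.4087  0.5865  1.9701 -0.755   0.6086  2.6572] 17.4667
-18 [0.56, -0.29, 0.2] [-0.1145  0.7051  0.7116  1.5373 -0.2886  1.3329  2.2104]
-18 [0.56, -0.02, 0.2] [-0.5716  0.6138  0.7447  1.7021 -0.3704  1.3145  1.8683]
-21 [0.56, -0.29, 0.2] [-0.1103  0.734   0.7106  1.5021 -0.2732  1.3866  2.2017]
-21 [0.56, -0.02, 0.2] [-0.5556  0.6444  0.7388  1.6667 -0.3688  1.3737  1.8704]
-24 [0.56, -0.29, 0.2] [-0.1056  0.763   0.709   1.467  -0.2583  1.4396  2.1944]
-24 [0.56, -0.02, 0.2] [-0.5401  0.6749  0.7328  1.6317 -0.3667  1.4319  1.8726]
```

View pics/s5.png

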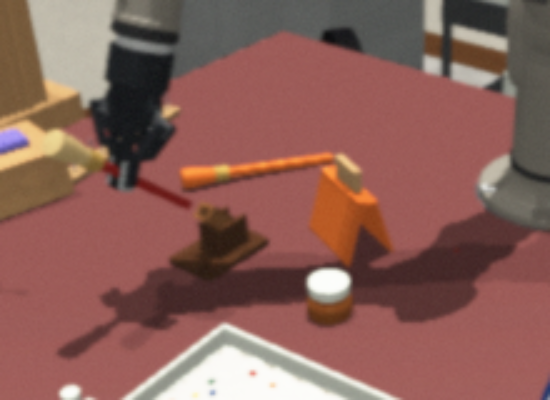

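The brush is out of the holder. Next I'll turn it level and carry it over the tray.

```bash
python3 - <<'E'
from h import *
t=np.deg2rad(22-43.1);z=np.array([np.sin(t),0,-np.cos(t)]);q=quat(z,[0,1,0])
env.movel(np.array([.575,-.2945,.225])-.054*z,.08,q)
env.movel(np.array([.57,-.01,.20])-.054*z,.13);env.dwell(.3)
s=env.get_state();print(s['opening'],s['tcp_pos'],s['time'],s['force'])
for n in('top','scene'):
    im,W=cloud(n);X,Y,Z=W[...,0],W[...,1],W[...,2];b,g,r=[im[...,i].astype(int) for i in range(3)]
    m=(Z>.14)&(Z<.28)&(abs(Y+.01)<.04)&(X>.60)&(X<.75)&(g>90)&(r>g+15);P=W[m]
    if len(P): print(n,'head',len(P),P.mean(0),P.min(0),P.max(0))
    m=(Z>.12)&(Z<.30)&(abs(Y+.01)<.04)&(X>.40)&(X<.72)&(r>100)&(g<60)&(b<60);P=W[m]
    if len(P)>3: d=np.linalg.svd(P-P.mean(0),full_matrices=False)[2][0];print(n,'red',len(P),P.mean(0),P.min(0),P.max(0),d)
    m=(abs(X-.483)<.06)&(abs(Y-.29)<.05)&(Z>.185)&(Z<.21);P=W[m]
    if len(P): print(n,'tab',len(P),np.median(P,0))
    m=(abs(X-.465)<.1)&(abs(Y-.395)<.04)&(Z>.05)&(Z<.11);P=W[m]
    if len(P): print(n,'bottles',len(P),P.mean(0))
    if n=='scene':cv2.imwrite('pics/s6.png',im)
E
```

```text
0.01273266899878426 [ 0.5894 -0.0101  0.2504] 21.1083 [-0.311  -0.4456 -0.9505]
top red 169 [ 0.5119 -0.0123  0.2042] [ 0.4394 -0.0198  0.1941] [ 0.5917 -0.0062  0.221 ] [-0.9997  0.0105 -0.0224]
top tab 54 [0.4904 0.2885 0.1938]
top bottles 242 [0.4614 0.393  0.0721]
scene head 284 [ 0.6609 -0.0033  0.2061] [ 0.6139 -0.0243  0.1862] [0.6879 0.0074 0.2179]
scene red 150 [ 0.5265 -0.0048  0.2032] [ 0.4433 -0.0156  0.1941] [0.6145 0.0003 0.2112] [ 0.9999 -0.013   0.0089]
scene tab 109 [0.4862 0.2938 0.1966]
scene bottles 588 [0.4785 0.4028 0.0732]
```

View pics/s6.png

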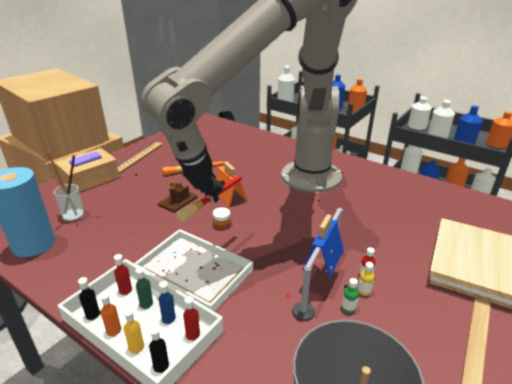

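The brush is level within about 1°, with its head at about (0.66, −0.005, 0.20) over the panel centre (0.663, −0.009). The guard and bottles are where they were, so I'm handing in.

```bash
python3 -c "
from h import *
env.dwell(.3);s=env.get_state();print(abs(s['joint_velocities']).max(),s['opening']);job.job_done()"
```

```text
0.0017634294538863516 0.012871712902065213
the job is handed in; nothing more can be done
```

The job is handed in, at about 21.5 s of the 64 s allowed. The hand-in gives no verdict, so what follows is from my own last checks.

- **Guard:** I took the blue guard by its tab, lowered it onto the middle of the rail until it touched, and let go. Seen from the wrist camera afterwards, the tab centre was within about 3 mm of the bar's line. The tab top was at z 0.196 m, as expected for hanging, and it lay along the bar (9.1° measured for both). The final pictures show it still there.
- **Brush:** I drew the red-handled brush along its axis, turned it level and carried it over the tray. It is level within about 1°, with its head at about (0.66, −0.005, 0.20) m over the panel centre and its foot at about 0.20 m. It is still in the gripper (12.9 mm opening), with the arm at rest.
- **Bottles and pot:** The bottle readings differ by no more than 3 mm from the start. I did not re-measure the pot, but it looked unmoved in the last picture.
- **Disagreements:** The top and scene cameras differed by about 5–10 mm in y throughout (and up to 20 mm in x on the bottles), well inside the tolerances used. The gripper read 12.7–12.9 mm on the handle, which is given as 14 mm. It read about 1 mm low on the guard's tab too, and the grip held steady.

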